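# Take the agar pail off the hotplate and cover it

### The arm

A 6-joint arm with a two-finger parallel gripper is mounted at the origin on the work surface. World frame = base frame: x ahead of the robot, y to its left, z up, the work surface at z = 0. Lengths are in m, angles in degrees, forces in N, time in s.
With the tool pointing down it reaches from about 0.3 to 0.75 m from the base axis. Payload 8.5 kg.
Tool frame: the origin (TCP) lies on the centre line of the jaws, within the pads' length; the fingertips stand 11 mm ahead of it and the grasp point (between the pads) lies 8 mm behind it; x points along the fingers, y is the direction in which the jaws open and shut, and the axes are right-handed (so a half turn about x gives the same grasp; the last joint's range is limited). The gripper opens to 85 mm and grips with 20 to 120 N. Pads are 22 mm wide; open, the fingers measure 114 mm over their backs; the gripper's body (76 mm by 85 mm) begins 54 mm behind the grasp point. The pads swing forward as they close: fully open they stand 13 mm farther back than shut.
Start: joints at [-85.961, 21.807, 74.336, -0, 83.858, -12.336], TCP at [0.155, -0.528, 0.242] pointing down, gripper open.
Joint ranges: [-178.18, 178.18], [-50.72, 133.34], [12.68, 142.11], [-81.47, 261.47], [9.98, 163.14], [-165.26, 165.26]. Speed limits (degrees/s): [136.94, 136.94, 180, 180, 180, 180].

### API

Orientations are given as a 3x3 rotation matrix whose columns are the frame's x, y, z axes.
In Python, from rig import env gives the robot as it stands.
- The arm moves only by the tool carry_out, never from a script. Its argument "motion" is a list that holds one entry, the list of rows, each a list of 7 numbers: the shift along the tool's x, y, z in cm, then the turn, a rotation vector about the tool's x, y, z in rad, then the finger opening in cm, from 0 to 8.54. A call has 1 to 5 rows; each row is the pose to reach, as a shift and turn from the pose commanded when the call began, along the tool's axes at that moment; what a row does not reach only later rows make up. A row lasts 1/12 s, in which the tool goes at most 41.7 mm and 7.16 degrees, less where a joint would pass 70% of its speed; a pose out of reach is approached as far as the arm can. A call with a gripper value outside its range is refused whole. The fingers move at their own pace and stop on an object; "grip_force" is the grip in N (left out, the last holds). Time passes only in rows, so rows that repeat a pose let the fingers close. It gives the time, the measured TCP pose, the force and the opening at its end, in the units of the state.
- env.observe(): the state, without advancing time (a new reading comes with each control period).
- env.get_image(name): name is "scene" or "top"; returns a dict with "image" (400x640x3 uint8, red, green, blue), "fov_y" (degrees; the focal length in pixels is half the picture's height over the tangent of half this angle, whatever the lens; pixels are square), "cx", "cy" (the principal point, pixels), "k1" (the pictures are not rectified: a ray, as slopes to the right and down, at radius r is drawn at 1 + k1 r^2 times it, then the intrinsics apply), "R" (3x3) and "t" (3): a world point X has camera coordinates R X + t. Camera axes: x right, y down, z forward; pixel columns grow to the right and rows downward; lengths in m; the calibration is good to about 2 mm. A picture is of the moment at which its call begins. There is no depth.
- env.close_job(): hands the job in, once; it reports no verdict.
The state is a dict: "time_s": time; "q": joint angles; "qvel": joint speeds; "joint_efforts": joint torques, N m; "position": TCP position; "tool_rot": TCP orientation; "ft_force": force on the tool from outside, world axes, zero at the start; "wrist_torque": the same for the moment, N m; "grip_width": finger opening in m.
Only numpy, scipy, OpenCV 4.12 (cv2) and the standard library are available. Lean on these libraries where they do the work, as an engineer would, in place of code of your own. Each camera call takes 0.05 s, during which the arm holds its last target. There are 200 camera calls.

### The job

The agar bottles in the steel pail are warm enough: first turn the hotplate's dial all the way back to off. Then lift the pail off by the grip of its swinging handle, keeping it level, and set it down gently with its whole base on the round cork mat. Fold the handle right down to one side, put the lid squarely on the pail, and leave the dishes, the bottle and the tube rack where they are.

Things in the scene. Friction and masses are not known exactly. Their poses are not given: they have to be found in the camera images.
- hotplate: white bench hotplate, 250 mm deep (x) by 170 mm wide (y), fixed. Origin: centre of its underside, at bench height. Its flat ceramic top, 157 mm square, is 93 mm above the bench, centred 42 mm behind (+x of) the origin. Its front part (local x from -125 to -40 mm) is a panel that slopes down to the front (-x) at 26.6 degrees and carries the dial at mid width.
- dial_grip (a point): point on the axis of the hotplate's dial, 22 mm out from the panel, in the middle of the raised grip bar of the black dial. Its z axis is the dial's axis, square to the sloping panel (26.6 degrees from vertical, leaning to the hotplate's front); its x axis runs along the grip bar and turns with the dial. The bar is 42 mm long (x), 14 mm thick (y) and stands 7 to 33 mm above the panel, on a 44 mm disc 7 mm thick. A white line marks the pointer end (+x).
- dial (a joint): angle of the dial in rad: 0 = off, a firm stop, with the pointer end of the bar uphill (to the back of the hotplate); grows clockwise as seen from above, to 3.8. Starts between 0.7 and 1.4. To switch off, turn it counter-clockwise as seen from above. Friction 0.03 N m: it stays where it is left.
- pail: open stainless pail standing on the ceramic top, 100 mm high, outer diameter 100 mm at the base and 120 mm at the rim, wall 3 mm, 0.5 to 0.85 kg with all it carries, with three amber bottles fixed inside, tops 76 mm above its underside. Origin: centre of its underside, z up. The handle (bail) is pivoted on the pail's y axis, 90 mm above the underside, at two ears that reach out to 74 mm from the centre.
- bail (a joint): angle of the pail's wire handle in rad: 0 = upright; positive leans to the pail's +x, negative to its -x; stops at 1.3 and -1.3. Friction of 0.06 N m at the ears: it stays where it is left. Starts anywhere from -1 to 1. It spans the mouth when upright, and the lid cannot pass it; folded down (past 1.0 either way) it clears the lid.
- grip: wooden hand grip on the top bar of the pail's handle: a round sleeve 16 mm in diameter, 76 mm long, that turns freely on the wire. Origin: its centre, 90 mm from the pivot line of the handle. Its y axis runs along the bar, parallel to the pail's y axis; its x and z axes roll with the sleeve and mean nothing.
- mat: round cork mat fixed to the bench beside the hotplate, 190 mm in diameter, 10 mm thick. Origin: centre of its underside; its top is 10 mm above.
- lid: the pail's round stainless lid, lying right way up on the bench on the other side of the hotplate, 128 mm in diameter, 0.13 to 0.21 kg. Origin: centre of its underside. Below the flange (which starts 9 mm above the underside) is a locating boss 104 mm in diameter, chamfered, that enters the pail's 114 mm mouth; seated, the flange rests on the rim and the lid's origin is 91 mm above the pail's.
- lid_knob (a point): centre of the lid's black round knob, 36 mm above the lid's underside. The knob is 30 mm in diameter and reaches from 18 to 53 mm above the lid's underside; the lid's top face is at 13.5 mm.
- dishes: bystander: stack of five Petri dishes, 90 mm in diameter, 75 mm high. Origin: centre of its underside.
- bottle: bystander: glass reagent bottle with a blue cap, 70 mm in diameter, 150 mm high. Origin: centre of its underside.
- tube_rack: bystander: white rack with six capped tubes, 90 by 200 mm, 93 mm high. Origin: centre of its underside.

How it is judged:
By the outcome, as a careful person would: the job done as asked, in the order asked, and still so for the second after the job is handed in, with the robot touching nothing.
It also fails if it takes over 72 s, if anything falls off the work surface, if the arm or the gripper's body presses on something with over 40 N, if the wrist force passes 120 N, or if a joint passes its speed limit or range.

## Working session

There is one attempt and no reset: what is moved stays moved. The work goes in short steps, Python scripts to look and compute and a tool call to move; the robot and the scene stay as the last step left them, time stands still between calls to the robot, and variables do not carry over. Pictures are saved under pics/ and viewed, on a budget of 10 in all, crops included, one or two more only if the job needs it, and the job is handed in when it is done.

Besides the shell and the picture viewer there is one more tool, called after ">>>" as name([rows], argument=value, ...), one row to a line, values as JSON. carry_out: Moves the arm, as the interface text tells. Its arguments: {"type":"object","properties":{"motion":{"type":"array","items":{"type":"array","items":{"type":"array","items":{"type":"number"}}}},"grip_force":{"type":"number"}},"required":["motion"]}

```bash
mkdir -p pics; ls; cat > h.py <<'E'
import numpy as np, cv2
from rig import env
def shot(n,f=None):
    d=env.get_image(n)
    if f: cv2.imwrite(f,d["image"][:,:,::-1])
    return d
def K(d):
    f=200/np.tan(np.radians(d["fov_y"])/2)
    return np.array([[f,0,d["cx"]],[0,f,d["cy"]],[0,0,1]]),np.array([d["k1"],0,0,0.])
def ray(d,p):
    k,c=K(d); u=cv2.undistortPoints(np.array([[p]],float),k,c)[0,0]
    R=np.array(d["R"]);t=np.array(d["t"])
    return -R.T@t, R.T@np.array([u[0],u[1],1])
def onz(d,p,z):
    o,v=ray(d,p); return o+v*(z-o[2])/v[2]
def tri(d1,p1,d2,p2):
    o1,v1=ray(d1,p1);o2,v2=ray(d2,p2)
    s=np.linalg.lstsq(np.c_[v1,-v2],o2-o1,rcond=None)[0]
    a=o1+v1*s[0];b=o2+v2*s[1]; return (a+b)/2,np.linalg.norm(a-b)
def proj(d,X):
    k,c=K(d); return cv2.projectPoints(np.array(X,float).reshape(-1,1,3),cv2.Rodrigues(np.array(d["R"]))[0],np.array(d["t"],float),k,c)[0][:,0]
E
python3 - <<'E'
from h import *
np.set_printoptions(precision=3,suppress=True)
for n in("scene","top"):
    d=shot(n,f"pics/{n}0.png"); print(n,d["fov_y"],d["k1"],-np.array(d["R"]).T@d["t"],np.array(d["R"]).tolist())
s=env.observe();print(s)
E
```

```text
pics
scene 45.114839270586764 -0.09970831114974375 [ 1.172 -0.789  1.249] [[0.7511963941441596, 0.6600564281671064, 0.005430383052246887], [0.5053149793552433, -0.5697563716995688, -0.6481006469268126], [-0.4246890027585158, 0.48959492291385576, -0.7615353323339326]]
top 50.4678744107617 -0.015283528215269963 [ 0.307 -0.093  1.408] [[-0.02370642904537879, -0.9997089557090014, -0.004473152929884553], [-0.973870113454296, 0.024104138586302705, -0.22582292315778904], [0.22586502018336702, -0.0009971851533350656, -0.9741580971686971]]
{'time_s': 0.1, 'q': array([-85.961,  21.838,  74.381,   0.   ,  83.857, -12.335]), 'qvel': array([-0.042, -0.091, -0.165, -0.071,  0.031, -0.073]), 'joint_efforts': array([  0.003, -44.922, -23.166,  -0.   ,   0.004,  -0.   ]), 'position': array([ 0.155, -0.527,  0.242]), 'tool_rot': array([[-0.   ,  0.282, -0.959],
       [ 0.001, -0.959, -0.282],
       [-1.   , -0.001, -0.   ]]), 'ft_force': array([-0.091, -0.06 ,  1.126]), 'wrist_torque': array([-0.018,  0.021,  0.046]), 'grip_width': 0.08534258191499394}
```

View pics/scene0.png

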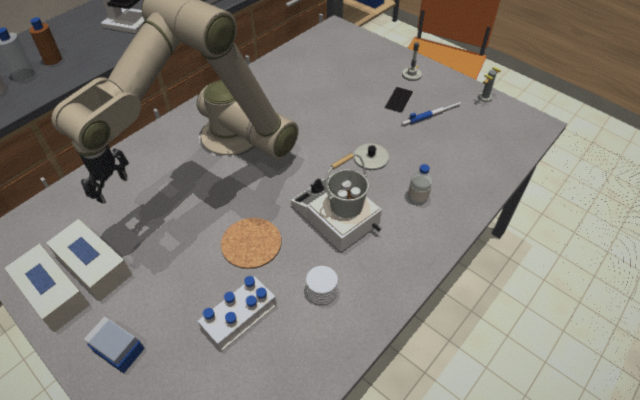

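View pics/top0.png

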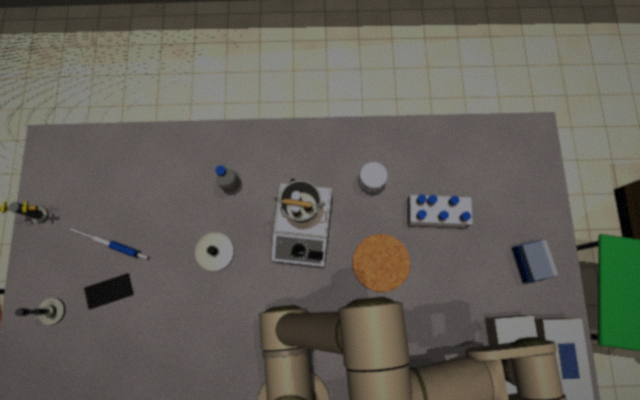

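The top view shows the pail at (302,200), dial at (297,250), mat (381,262), lid knob (213,251). The scene view shows the pail at (348,192) and the handle leaning to the back-left with its grip at (344,160). I'll enlarge both.

```bash
python3 - <<'E'
import cv2,numpy as np
a=cv2.imread("pics/top0.png")[165:275,185:345]; b=cv2.imread("pics/scene0.png")[135:250,285:400]
a=cv2.resize(a,(800,550)[:2],interpolation=cv2.INTER_CUBIC)  # x5
cv2.imwrite("pics/a.png",cv2.convertScaleAbs(a,alpha=1.6))
b=cv2.resize(b,None,fx=5,fy=5,interpolation=cv2.INTER_CUBIC)
cv2.imwrite("pics/b.png",cv2.convertScaleAbs(b,alpha=1.4))
E
```

```text
(no output)
```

View pics/a.png

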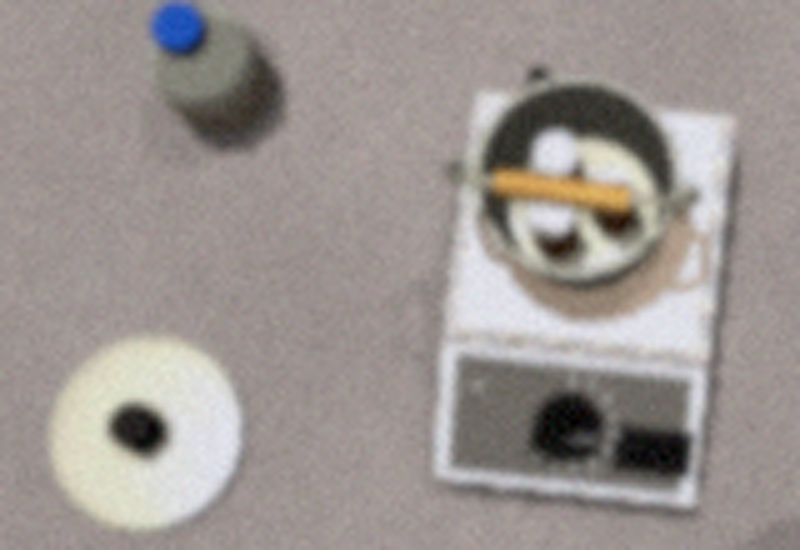

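View pics/b.png

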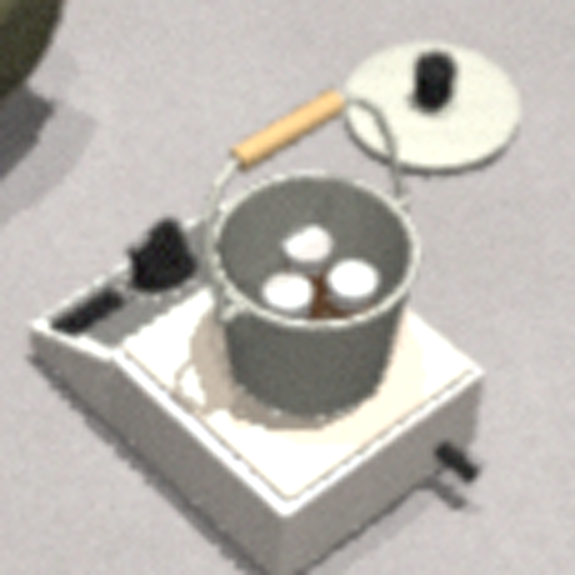

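```bash
python3 - <<'E'
from h import *
np.set_printoptions(precision=4,suppress=True)
t=shot("top");s=shot("scene")
T=lambda u,v:((u+.5)/5-.5+185,(v+.5)/5-.5+165)
S=lambda u,v:((u+.5)/5-.5+285,(v+.5)/5-.5+135)
print("grip+y",tri(t,T(492,181),s,S(338,98)))
print("grip-y",tri(t,T(632,199),s,S(238,155)))
print("pail rim",onz(t,T(578,183),.193),onz(s,S(315,248),.193))
print("ears",onz(t,T(458,170),.183),onz(t,T(688,195),.183))
print("plate", [onz(t,T(*p),z)[:2] for p,z in(((478,95),.093),((735,115),.093),((436,478),.045),((695,508),.045))])
print("fold", [onz(t,T(*p),z)[:2] for p,z in(((446,345),.093),((712,358),.093))])
print("lid",onz(t,T(146,432),.0115), "knob",tri(t,T(140,428),s,S(434,80)))
print("lid s",onz(s,S(433,105),.0115))
for d in(t,s):
    hsv=cv2.cvtColor(d["image"],cv2.COLOR_RGB2HSV)
    m=cv2.inRange(hsv,(5,90,80),(22,255,255)); 
    c=max([c for c in cv2.findContours(m,0,1)[0] if 0 or cv2.boundingRect(c)[2]<90 and 200<cv2.boundingRect(c)[1]<300],key=cv2.contourArea)
    e=cv2.fitEllipse(c);print("mat",e,onz(d,e[0],.010))
# dial magnified for orientation
for d,n,o in((t,"t",(285,235)),(s,"s",(305,172))):
    x,y=o;im=d["image"][y:y+30,x:x+30,::-1]
    cv2.imwrite(f"pics/d{n}.png",cv2.convertScaleAbs(cv2.resize(im,None,fx=13,fy=13,interpolation=cv2.INTER_CUBIC),alpha=2))
a=cv2.imread("pics/dt.png");b=cv2.imread("pics/ds.png");cv2.imwrite("pics/dial.png",np.hstack([a,b]))
E
```

```text
grip+y (array([0.5824, 0.0071, 0.2725]), np.float64(0.000979539599267963))
grip-y (array([ 0.5704, -0.069 ,  0.2757]), np.float64(0.0033130761143954895))
pail rim [ 0.5989 -0.037   0.193 ] [ 0.6037 -0.0336  0.193 ]
ears [0.611  0.0348 0.183 ] [ 0.5924 -0.1016  0.183 ]
plate [array([0.6827, 0.0312]), array([ 0.6652, -0.1337]), array([0.4425, 0.0634]), array([ 0.4194, -0.1019])]
fold [array([0.5206, 0.0517]), array([ 0.5083, -0.1146])]
lid [0.4805 0.2588 0.0115] knob (array([0.4808, 0.2571, 0.0389]), np.float64(0.0029476764713988446))
lid s [0.4812 0.2611 0.0115]
mat ((380.8514099121094, 262.5502014160156), (56.371376037597656, 58.13798904418945), 135.60366821289062) [ 0.4296 -0.29    0.01  ]
mat ((250.58639526367188, 242.55137634277344), (48.822818756103516, 59.6385612487793), 77.61734771728516) [ 0.4341 -0.2923  0.01  ]
```

View pics/dial.png

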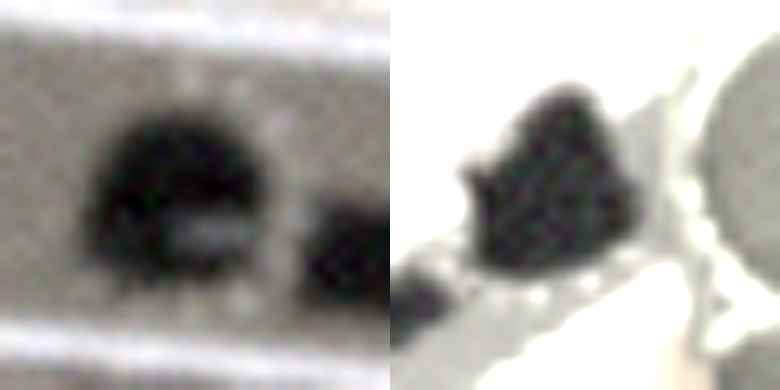

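```bash
cat >> h.py <<'E'
from scipy.spatial.transform import Rotation as Ro, Slerp
def tool(yaw,tilt=0,az=0):
    """tool down with jaw yaw (deg), then tool x tilted 'tilt' deg forward along azimuth az"""
    y=np.radians(yaw); R=np.c_[[0,0,-1],[np.cos(y),np.sin(y),0],[np.sin(y),-np.cos(y),0]]
    a=np.radians(az); ax=np.array([np.sin(a),-np.cos(a),0])
    return Ro.from_rotvec(np.radians(tilt)*ax).as_matrix()@R
def plan(wps,cur=None):
    """wps: list of (grasp point, R); print shift cm/rotvec for each successive leg"""
    if cur is None:
        s=env.observe(); cur=(s["position"],s["tool_rot"]); print("t",round(s["time_s"],2),"q",s["q"].round(0),"grasp",(cur[0]-.008*cur[1][:,0]).round(4),"w",round(s["grip_width"],4))
    p0,R0=np.array(cur[0]),np.array(cur[1])
    for g,R in wps:
        p=np.array(g)+.008*R[:,0]; rv=Ro.from_matrix(R0.T@R).as_rotvec()
        d=R0.T@(p-p0); print((d*100).round(2),rv.round(3),"rows>=",np.ceil(max(np.linalg.norm(d)/.0417,np.degrees(np.linalg.norm(rv))/7.16)))
        p0,R0=p,R
E
python3 - <<'E'
from h import *
np.set_printoptions(precision=4,suppress=True)
t=shot("top");s=shot("scene")
yaw=-7.3;c,sn=np.cos(np.radians(yaw)),np.sin(np.radians(yaw))
Rz=np.array([[c,-sn,0],[sn,c,0],[0,0,1]]);O=np.array([.550,-.0355,0])
a=np.radians(26.6);n=Rz@[-np.sin(a),0,np.cos(a)];up=Rz@[np.cos(a),0,np.sin(a)];rt=-Rz[:,1]
P0=O+Rz@[-.0825,0,.0717]
print("axis pts 7,33mm top",proj(t,[P0+.007*n,P0+.033*n]),"scene",proj(s,[P0+.007*n,P0+.033*n]))
print("n",n,"grip",P0+.022*n)
def pl(d,p,h):
    o,v=ray(d,p);q=P0+h*n;X=o+v*((q-o)@n)/(v@n);return np.array([(X-P0)@up,(X-P0)@rt])*1000
T=lambda u,v:((u+.5)/13-.5+285,(v+.5)/13-.5+235)
S=lambda u,v:((u-390+.5)/13-.5+305,(v+.5)/13-.5+172)
print("line",pl(t,T(165,237),.033),pl(t,T(258,225),.033))
print("disc",pl(t,T(175,195),.007),"scene bar top",pl(s,S(575,92),.033))
E
```

```text
axis pts 7,33mm top [[298.6427 251.286 ]
 [297.8116 254.1599]] scene [[315.0729 185.1203]
 [312.6499 178.3043]]
n [-0.4441  0.0569  0.8942] grip [ 0.4584 -0.0238  0.0914]
line [ 4.3186 -2.1388] [ 9.7148 19.56  ]
disc [ 5.5508 -2.4682] scene bar top [24.0352 -7.591 ]
```

```bash
python3 - <<'E'
from h import *
ims=[]
for n,(x,y) in(("top",(285,237)),("scene",(306,174))):
    im=np.mean([shot(n)["image"][y:y+26,x:x+26,::-1] for _ in range(4)],0)
    im=np.clip(im*1.0,0,70)/70
    ims.append(cv2.resize((im**.6*255).astype(np.uint8),None,fx=15,fy=15,interpolation=cv2.INTER_CUBIC))
cv2.imwrite("pics/dial2.png",np.hstack(ims))
E
```

```text
(no output)
```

View pics/dial2.png

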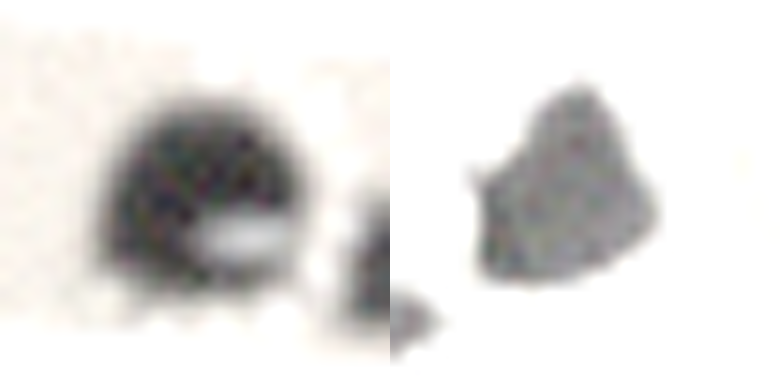

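```bash
python3 - <<'E'
from h import *
np.set_printoptions(precision=4,suppress=True)
t=shot("top");s=shot("scene")
yaw=-7.3;Rz=Ro.from_euler("z",yaw,degrees=True).as_matrix();O=np.array([.550,-.0355,0])
a=np.radians(26.6);n=Rz@[-np.sin(a),0,np.cos(a)];up=Rz@[np.cos(a),0,np.sin(a)];rt=-Rz[:,1]
P0=O+Rz@[-.0825,0,.0717]
def pl(d,p,h):
    o,v=ray(d,p);q=P0+h*n;X=o+v*((q-o)@n)/(v@n);return np.array([(X-P0)@up,(X-P0)@rt])*1000
T=lambda u,v:((u+.5)/15-.5+285,(v+.5)/15-.5+237)
S=lambda u,v:((u-390+.5)/15-.5+306,(v+.5)/15-.5+174)
print("line",pl(t,T(190,238),.033),pl(t,T(292,232),.033))
print("scene bar",pl(s,S(583,88),.033),pl(s,S(478,175),.033))
P=P0+.0045*up-.002*rt; print("P",P)
th=75; # jaw axis perpendicular to bar; tool tilted along hotplate azimuth
R1=tool(-th+90+yaw,0); 
Rt=Ro.from_rotvec(np.radians(26.6)*-Rz[:,1]).as_matrix()
R=Rt@tool(yaw-th+90); print(R[:,0],n)
g=P+.029*n
plan([(np.array([.30,-.25,.26]),tool(-33)),(P+.1*n,R),(g,R)])
E
```

```text
line [ 5.5056 -2.3272] [ 9.0878 18.4228]
scene bar [27.0982 -3.6706] [34.2496 30.9552]
P [ 0.4724 -0.0235  0.0737]
[ 0.4441 -0.0569 -0.8942] [-0.4441  0.0569  0.8942]
t 0.8 q [-86.  22.  74.   0.  84. -12.] grasp [ 0.1551 -0.5277  0.2503] w 0.0857
[ -0.97 -22.56 -21.73] [-0.709 -0.    -0.   ] rows>= 8.0
[  9.6   -1.59 -26.6 ] [-0.697  0.044  0.472] rows>= 7.0
[ 7.1  0.  -0. ] [0. 0. 0.] rows>= 2.0
```

```bash
python3 - <<'E'
from h import *
np.set_printoptions(precision=4,suppress=True)
t=shot("top");s=shot("scene")
print(tri(t,(297.2,252.4),s,(315,182.3)), tri(t,(304,252),s,(311.4,185.2)))
for z in(.08,.09,.1,.11): print(z,onz(t,(297.2,252.4),z),onz(s,(315,182.3),z))
# check fold & front corners in scene (crop b x5)
S=lambda u,v:((u+.5)/5-.5+285,(v+.5)/5-.5+135)
print("corners z.093 back-left(scene right) ",onz(s,S(483,372),.093),"back-right",onz(s,S(290,508),.093),"fold right",onz(s,S(118,350),.093),"front-right",onz(s,S(35,325),.05))
E
```

```text
(array([ 0.4609, -0.0204,  0.0851]), np.float64(0.00016226702931512567)) (array([ 0.4621, -0.0408,  0.0885]), np.float64(0.002696476255573495))
0.08 [ 0.4614 -0.0202  0.08  ] [ 0.4579 -0.017   0.08  ]
0.09 [ 0.4603 -0.0207  0.09  ] [ 0.464  -0.0236  0.09  ]
0.1 [ 0.4591 -0.0213  0.1   ] [ 0.4701 -0.0302  0.1   ]
0.11 [ 0.458  -0.0218  0.11  ] [ 0.4762 -0.0368  0.11  ]
corners z.093 back-left(scene right)  [0.6928 0.0278 0.093 ] back-right [ 0.6696 -0.13    0.093 ] fold right [ 0.5124 -0.1086  0.093 ] front-right [ 0.4333 -0.1036  0.05  ]
```

```bash
cat >> h.py <<'E'
def dense(g0,R0,g1,R1,k):
    sl=Slerp([0,1],Ro.from_matrix([R0,R1]))
    return [(np.array(g0)*(1-f)+np.array(g1)*f,sl(f).as_matrix()) for f in np.arange(1,k+1)/k]
YAW=-7.3;RZ=Ro.from_euler("z",YAW,degrees=True).as_matrix()
NN=RZ@[-np.sin(np.radians(26.6)),0,np.cos(np.radians(26.6))]
RT=Ro.from_rotvec(np.radians(26.6)*-RZ[:,1]).as_matrix()
def dialR(th): return RT@tool(YAW-th+90)
PT=np.array([.460,-.021,.089])
E
python3 - <<'E'
from h import *
s=env.observe();R0=s["tool_rot"];g0=s["position"]-.008*R0[:,0]
a=(np.array([.28,-.25,.26]),tool(-33))
plan(dense(g0,R0,*a,2)+dense(*a,PT+.07*NN,dialR(78),2))
E
```

```text
t 0.9 q [-86.  22.  74.   0.  84. -12.] grasp [ 0.1551 -0.5277  0.2503] w 0.085
[ -0.48 -11.56  -9.91] [-0.355 -0.    -0.   ] rows>= 4.0
[ -0.48  -7.4  -13.3 ] [-0.355 -0.    -0.   ] rows>= 4.0
[  5.4    0.08 -13.88] [-0.323  0.028  0.235] rows>= 4.0
[  6.12   3.13 -13.25] [-0.323  0.028  0.235] rows>= 4.0
```

>>> carry_out([
  [[-0.5, -11.6, -9.9, -0.355, 0, 0, 8.5], [-0.5, -11.6, -9.9, -0.355, 0, 0, 8.5], [-0.5, -11.6, -9.9, -0.355, 0, 0, 8.5], [-0.5, -11.6, -9.9, -0.355, 0, 0, 8.5]],
])

```text
time_s: 1.23
position: [0.2181, -0.3854, 0.2474]
tool_rot: [[0.0, 0.603, -0.798], [0.001, -0.798, -0.603], [-1.0, -0.0, -0.001]]
ft_force: [-0.1, -0.5, 0.1]
grip_width: 0.0852
```

>>> carry_out([
  [[-0.5, -7.4, -13.3, -0.355, 0, 0, 8.5], [-0.5, -7.4, -13.3, -0.355, 0, 0, 8.5], [-0.5, -7.4, -13.3, -0.355, 0, 0, 8.5], [-0.5, -7.4, -13.3, -0.355, 0, 0, 8.5]],
])

```text
time_s: 1.57
position: [0.2802, -0.2466, 0.2526]
tool_rot: [[0.001, 0.843, -0.538], [0.0, -0.538, -0.843], [-1.0, 0.0, -0.0]]
ft_force: [-0.6, -0.4, -0.7]
grip_width: 0.0852
```

>>> carry_out([
  [[5.4, 0.1, -13.9, -0.323, 0.028, 0.235, 8.5], [5.4, 0.1, -13.9, -0.323, 0.028, 0.235, 8.5], [5.4, 0.1, -13.9, -0.323, 0.028, 0.235, 8.5], [5.4, 0.1, -13.9, -0.323, 0.028, 0.235, 8.5]],
])

```text
time_s: 1.9
position: [0.3556, -0.1299, 0.1972]
tool_rot: [[0.226, 0.943, -0.243], [-0.066, -0.234, -0.97], [-0.972, 0.235, 0.009]]
ft_force: [0.3, -0.8, 0.2]
grip_width: 0.0851
```

>>> carry_out([
  [[6.1, 3.1, -13.2, -0.323, 0.028, 0.235, 6], [6.1, 3.1, -13.2, -0.323, 0.028, 0.235, 6], [6.1, 3.1, -13.2, -0.323, 0.028, 0.235, 6], [6.1, 3.1, -13.2, -0.323, 0.028, 0.235, 6], [6.1, 3.1, -13.2, -0.323, 0.028, 0.235, 6]],
])

```text
time_s: 2.32
position: [0.4317, -0.0141, 0.1432]
tool_rot: [[0.443, 0.894, 0.066], [-0.053, 0.1, -0.994], [-0.895, 0.436, 0.092]]
ft_force: [0.5, 0.2, 0.7]
grip_width: 0.0598
```

```bash
python3 - <<'E'
from h import *
R=dialR(78)
plan([(PT+.07*NN,R),(PT+.006*NN,R)])
s=shot("scene")["image"][120:245,260:410,::-1]
cv2.imwrite("pics/near.png",cv2.convertScaleAbs(cv2.resize(s,None,fx=5,fy=4.8,interpolation=cv2.INTER_CUBIC),alpha=1.6))
E
```

```text
t 2.32 q [-22.   9. 119.  14.  27. -38.] grasp [ 0.4281 -0.0137  0.1504] w 0.0598
[-0.06  0.09  0.35] [ 0.005 -0.004  0.001] rows>= 1.0
[6.4 0.  0. ] [0. 0. 0.] rows>= 2.0
```

View pics/near.png

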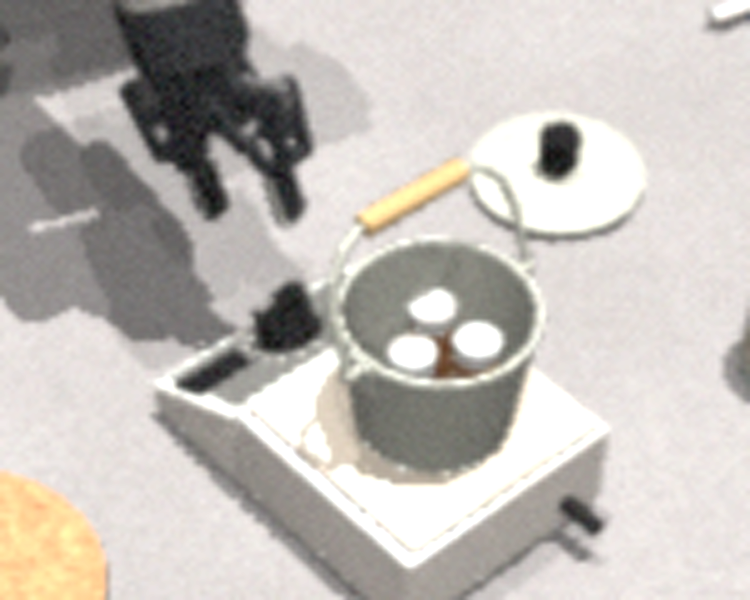

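The view shows the open fingers at about (210,210) and (290,215), lined up along the dial axis above the dial at (285,315). The pail is clear of them.

>>> carry_out([
  [[2, 0.1, 0.3, 0, 0, 0, 6], [4, 0.1, 0.3, 0, 0, 0, 6], [5.5, 0.1, 0.3, 0, 0, 0, 6], [6.3, 0.1, 0.3, 0, 0, 0, 6], [6.3, 0.1, 0.3, 0, 0, 0, 6]],
], grip_force=25)

```text
time_s: 2.78
position: [0.4612, -0.0246, 0.0886]
tool_rot: [[0.444, 0.894, 0.06], [-0.057, 0.095, -0.994], [-0.894, 0.437, 0.093]]
ft_force: [0.0, -0.6, 0.2]
grip_width: 0.06
```

>>> carry_out([
  [[0, 0, 0, 0, 0, 0, 0.5], [0, 0, 0, 0, 0, 0, 0.5], [0, 0, 0, 0, 0, 0, 0.5], [0, 0, 0, 0, 0, 0, 0.5], [0, 0, 0, 0, 0, 0, 0.5]],
])

```text
time_s: 3.2
position: [0.4585, -0.0234, 0.0889]
tool_rot: [[0.441, 0.895, 0.062], [-0.056, 0.097, -0.994], [-0.896, 0.435, 0.093]]
ft_force: [-16.1, -9.0, 6.6]
grip_width: 0.0131
```

>>> carry_out([
  [[0, 0, 0, 0, 0, 0, 0.5], [0, 0, 0, 0, 0, 0, 0.5], [0, 0, 0, 0, 0, 0, 0.5]],
])

```text
time_s: 3.45
position: [0.4585, -0.0235, 0.0889]
tool_rot: [[0.441, 0.895, 0.062], [-0.056, 0.096, -0.994], [-0.896, 0.435, 0.093]]
ft_force: [-16.7, -8.5, 6.4]
grip_width: 0.013
```

```bash
python3 - <<'E'
from h import *
s=env.observe();print(s["wrist_torque"],s["q"].round(1));plan([(PT+.006*NN,dialR(78))])
t=shot("top")["image"][220:270,260:330,::-1];s=shot("scene")["image"][140:200,285:355,::-1]
f=lambda i:cv2.convertScaleAbs(cv2.resize(i,(400,340),interpolation=cv2.INTER_CUBIC),alpha=2.2)
cv2.imwrite("pics/grab.png",np.hstack([f(t),f(s)]))
E
```

```text
[-1.41810388  2.22808618 -0.79066963] [-21.2  18.6 119.4  21.   17.4 -44.7]
t 3.45 q [-21.  19. 119.  21.  17. -45.] grasp [ 0.4549 -0.023   0.0961] w 0.013
[ 0.25  0.17 -0.23] [ 0.001 -0.001  0.003] rows>= 1.0
```

>>> carry_out([
  [[0, -0.2, 0.2, 0, 0, 0, 0.5], [0, -0.2, 0.2, -0.1, 0, 0, 0.5], [0, -0.2, 0.2, -0.2, 0, 0, 0.5], [0, -0.2, 0.2, -0.3, 0, 0, 0.5], [0, -0.2, 0.2, -0.3, 0, 0, 0.5]],
])

```text
time_s: 3.97
position: [0.4585, -0.0244, 0.0891]
tool_rot: [[0.444, 0.834, 0.328], [-0.054, 0.391, -0.919], [-0.894, 0.39, 0.219]]
ft_force: [0.3, 13.2, 5.7]
grip_width: 0.0129
```

```bash
python3 - <<'E'
from h import *
s=env.observe();print(s["wrist_torque"],s["ft_force"]@s["tool_rot"],s["wrist_torque"]@s["tool_rot"],s["q"].round(1));plan([(PT+.006*NN,dialR(78))])
E
```

```text
[ 1.88709312 -0.15570609  0.94620227] [ -5.67811868   7.62823107 -10.76685964] [8.46774304e-05 1.88155840e+00 9.69743028e-01] [-21.5  18.6 119.5  22.1  17.3 -63.5]
t 3.97 q [-21.  19. 119.  22.  17. -63.] grasp [ 0.4549 -0.0239  0.0962] w 0.0129
[ 0.25  0.25 -0.26] [ 0.307 -0.003 -0.   ] rows>= 3.0
```

>>> carry_out([
  [[0, 0.1, -0.15, -0.12, 0, 0, 0.5], [0, 0.1, -0.15, -0.24, 0, 0, 0.5], [0, 0.1, -0.15, -0.36, 0, 0, 0.5], [0, 0.1, -0.15, -0.48, 0, 0, 0.5], [0, 0.1, -0.15, -0.5, 0, 0, 0.5]],
])

```text
time_s: 4.38
position: [0.4593, -0.0235, 0.0894]
tool_rot: [[0.445, 0.574, 0.687], [-0.056, 0.784, -0.618], [-0.894, 0.237, 0.381]]
ft_force: [-1.7, 4.4, 6.4]
grip_width: 0.0133
```

```bash
python3 - <<'E'
from h import *
s=env.observe();print(s["ft_force"]@s["tool_rot"],s["wrist_torque"]@s["tool_rot"],s["q"].round(1));plan([(PT+.006*NN,dialR(0))])
E
```

```text
[-6.7205172   3.99765726 -1.46963177] [0.02704469 0.58392004 0.48305753] [-21.2  18.6 119.4  21.6  17.2 -91.5]
t 4.38 q [-21.  19. 119.  22.  17. -91.] grasp [ 0.4557 -0.0231  0.0965] w 0.0133
[ 0.25  0.23 -0.12] [-0.554  0.001 -0.001] rows>= 5.0
```

Forces are small, with 0.55 rad expected to the stop. I'll continue to it and watch the torque about the tool axis.

>>> carry_out([
  [[0, 0.05, 0, -0.12, 0, 0, 0.5], [0, 0.05, 0, -0.24, 0, 0, 0.5], [0, 0.05, 0, -0.36, 0, 0, 0.5], [0, 0.05, 0, -0.48, 0, 0, 0.5], [0, 0.05, 0, -0.5, 0, 0, 0.5]],
])

```text
time_s: 4.8
position: [0.4596, -0.0228, 0.0895]
tool_rot: [[0.445, 0.174, 0.878], [-0.055, 0.984, -0.167], [-0.894, 0.026, 0.448]]
ft_force: [-0.0, 9.6, 5.9]
grip_width: 0.0128
```

>>> carry_out([
  [[0, 0, 0, -0.05, 0, 0, 0.5], [0, 0, 0, -0.1, 0, 0, 0.5], [0, 0, 0, -0.13, 0, 0, 0.5], [0, 0, 0, -0.13, 0, 0, 0.5]],
])

```text
time_s: 5.13
position: [0.4596, -0.0227, 0.0895]
tool_rot: [[0.445, 0.065, 0.893], [-0.055, 0.997, -0.045], [-0.894, -0.029, 0.448]]
ft_force: [-0.5, 10.2, 6.1]
grip_width: 0.0129
```

```bash
python3 - <<'E'
from h import *
s=env.observe();print(s["ft_force"]@s["tool_rot"],s["wrist_torque"]@s["tool_rot"],s["joint_efforts"][5],s["q"].round(1));plan([(PT+.006*NN,dialR(0))])
E
```

```text
[-6.26111007  9.99958291  1.82633251] [ 0.82674983 -0.21091091  1.71729587] -1.246844083070755 [ -21.1   18.6  119.4   21.6   17.2 -127. ]
t 5.13 q [ -21.   19.  119.   22.   17. -127.] grasp [ 0.4561 -0.0222  0.0967] w 0.0129
[0.25 0.17 0.  ] [ 0.069  0.001 -0.002] rows>= 1.0
```

>>> carry_out([
  [[0, 0, 0, 0, 0, 0, 5], [0, 0, 0, 0, 0, 0, 5], [0, 0, 0, 0, 0, 0, 5], [-3, 0, 0, 0, 0, 0, 5], [-6, 0, 0, 0, 0, 0, 5]],
])

```text
time_s: 5.55
position: [0.4324, -0.0205, 0.1418]
tool_rot: [[0.441, 0.065, 0.895], [-0.056, 0.997, -0.045], [-0.896, -0.031, 0.443]]
ft_force: [-0.3, 0.6, 1.2]
grip_width: 0.0498
```

>>> carry_out([
  [[-4, 0, 0, 0, 0, 0, 6], [-8, 0, 0, 0, 0, 0, 6], [-12, 0, 0, 0, 0, 0, 6], [-14, 0, 0, 0, 0, 0, 6]],
])

```text
time_s: 5.88
position: [0.3698, -0.0122, 0.2714]
tool_rot: [[0.449, 0.065, 0.891], [-0.06, 0.997, -0.043], [-0.892, -0.034, 0.452]]
ft_force: [-0.1, 0.0, -0.0]
grip_width: 0.0601
```

```bash
python3 - <<'E'
from h import *
np.set_printoptions(precision=4,suppress=True)
s=env.observe();print(s["ft_force"])
T=shot("top");S=shot("scene")
for d in(T,S):
    hsv=cv2.cvtColor(d["image"],cv2.COLOR_RGB2HSV); m=cv2.inRange(hsv,(5,90,80),(25,255,255))
    for c in cv2.findContours(m,0,1)[0]:
        if 25<cv2.contourArea(c)<200: print(cv2.minAreaRect(c), cv2.boundingRect(c))
t=T["image"][225:275,270:330,::-1];s=S["image"][130:190,285:345,::-1]
f=lambda i:cv2.convertScaleAbs(cv2.resize(i,(400,360),interpolation=cv2.INTER_CUBIC),alpha=2.4)
cv2.imwrite("pics/off.png",np.hstack([f(t),f(S["image"][140:240,290:400,::-1])]))
E
```

```text
[-0.1316  0.0128 -0.0204]
((296.700927734375, 202.4934539794922), (27.291807174682617, 5.550875663757324), 7.594643592834473) (283, 199, 28, 8)
((19.02130889892578, 177.53443908691406), (2.307863235473633, 38.261932373046875), 58.24052047729492) (3, 167, 33, 22)
((342.26470947265625, 160.441162109375), (4.115965843200684, 22.29481315612793), 59.03623962402344) (332, 154, 21, 14)
((75.73529052734375, 143.058837890625), (1.886484146118164, 48.87709426879883), 59.036251068115234) (55, 131, 43, 26)
((38.587589263916016, 28.240873336791992), (7.518347263336182, 19.223047256469727), 70.01689910888672) (29, 23, 20, 11)
```

View pics/off.png

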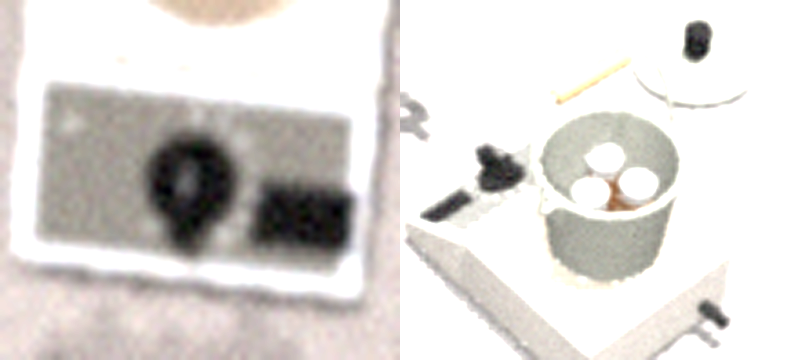

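The dial's bar now runs uphill/downhill, with its pointer mark at the uphill part (187,175), so it is off. Next is the handle grip.

```bash
python3 - <<'E'
from h import *
np.set_printoptions(precision=4,suppress=True)
T=shot("top");S=shot("scene")
G,e=tri(T,(296.7,202.5),S,(342.2,160.4)); print(G,e)
s=env.observe();R0=s["tool_rot"];g0=s["position"]-.008*R0[:,0]
R=tool(-8); A=G+[0,0,.07]
plan(dense(g0,R0,A+[-.03,0,.02],R,3)+[(A,R),(G,R)])
E
```

```text
[ 0.5767 -0.0307  0.272 ] 0.0006881077395478481
t 6.08 q [ -26.  -10.  111.   10.   53. -117.] grasp [ 0.3672 -0.012   0.2745] w 0.0596
[ 0.08 -0.38  6.56] [ 0.54   0.127 -0.119] rows>= 5.0
[-0.9   3.04  5.73] [ 0.54   0.127 -0.119] rows>= 5.0
[-2.02  5.4   3.17] [ 0.54   0.127 -0.119] rows>= 5.0
[ 2.    2.97 -0.42] [0. 0. 0.] rows>= 1.0
[7. 0. 0.] [0. 0. 0.] rows>= 2.0
```

>>> carry_out([
  [[0.1, -0.4, 6.5, 0.54, 0.127, -0.119, 6], [0.1, -0.4, 6.5, 0.54, 0.127, -0.119, 6], [0.1, -0.4, 6.5, 0.54, 0.127, -0.119, 6], [0.1, -0.4, 6.5, 0.54, 0.127, -0.119, 6], [0.1, -0.4, 6.5, 0.54, 0.127, -0.119, 6]],
])

```text
time_s: 6.5
position: [0.4298, -0.0191, 0.2937]
tool_rot: [[0.292, 0.575, 0.764], [-0.128, 0.815, -0.565], [-0.948, 0.067, 0.312]]
ft_force: [-0.9, -0.3, -0.6]
grip_width: 0.0599
```

>>> carry_out([
  [[-0.9, 3, 5.7, 0.54, 0.127, -0.119, 6], [-0.9, 3, 5.7, 0.54, 0.127, -0.119, 6], [-0.9, 3, 5.7, 0.54, 0.127, -0.119, 6], [-0.9, 3, 5.7, 0.54, 0.127, -0.119, 6], [-0.9, 3, 5.7, 0.54, 0.127, -0.119, 6]],
])

```text
time_s: 6.92
position: [0.4883, -0.0255, 0.3218]
tool_rot: [[0.126, 0.918, 0.377], [-0.105, 0.39, -0.915], [-0.986, 0.076, 0.145]]
ft_force: [-0.0, -0.7, -0.8]
grip_width: 0.06
```

>>> carry_out([
  [[-2, 5.4, 3.2, 0.54, 0.127, -0.119, 6], [-2, 5.4, 3.2, 0.54, 0.127, -0.119, 6], [-2, 5.4, 3.2, 0.54, 0.127, -0.119, 6], [-2, 5.4, 3.2, 0.54, 0.127, -0.119, 6], [-2, 5.4, 3.2, 0.54, 0.127, -0.119, 6]],
])

```text
time_s: 7.33
position: [0.5475, -0.0315, 0.3501]
tool_rot: [[-0.006, 0.989, -0.145], [0.005, -0.145, -0.989], [-1.0, -0.007, -0.004]]
ft_force: [-0.2, 0.4, -0.6]
grip_width: 0.06
```

```bash
python3 - <<'E'
from h import *
np.set_printoptions(precision=4,suppress=True)
G=np.array([.5767,-.0307,.272]);R=tool(-8)
plan([(G+[0,0,.07],R),(G,R)])
E
```

```text
t 7.33 q [-16.  19.  61.   0. 100.  -7.] grasp [ 0.5475 -0.0316  0.3581] w 0.06
[ 1.6   2.89 -0.5 ] [-0.006 -0.004  0.007] rows>= 1.0
[7. 0. 0.] [0. 0. 0.] rows>= 2.0
```

>>> carry_out([
  [[1.6, 2.9, -0.5, 0, 0, 0, 6], [4, 2.9, -0.5, 0, 0, 0, 6], [6.5, 2.9, -0.5, 0, 0, 0, 6], [8.6, 2.9, -0.5, 0, 0, 0, 6], [8.6, 2.9, -0.5, 0, 0, 0, 4]],
], grip_force=50)

```text
time_s: 7.75
position: [0.5745, -0.0297, 0.2605]
tool_rot: [[-0.012, 0.99, -0.139], [0.005, -0.139, -0.99], [-1.0, -0.013, -0.003]]
ft_force: [0.1, -0.1, -0.2]
grip_width: 0.0497
```

>>> carry_out([
  [[0, 0, 0, 0, 0, 0, 0.8], [0, 0, 0, 0, 0, 0, 0.8], [0, 0, 0, 0, 0, 0, 0.8], [0, 0, 0, 0, 0, 0, 0.8], [0, 0, 0, 0, 0, 0, 0.8]],
])

```text
time_s: 8.17
position: [0.576, -0.0302, 0.2682]
tool_rot: [[0.002, 0.99, -0.139], [0.001, -0.139, -0.99], [-1.0, 0.001, -0.002]]
ft_force: [-0.3, -0.1, 0.8]
grip_width: 0.0139
```

```bash
python3 - <<'E'
from h import *
np.set_printoptions(precision=4,suppress=True)
print(env.observe()["ft_force"]);R=tool(-8)
plan([([.602,-.0345,.273],R)])
E
```

```text
[-0.3197 -0.0724  0.8012]
t 8.17 q [-15.  24.  67.   0.  89.  -7.] grasp [ 0.5759 -0.0302  0.2762] w 0.0139
[0.33 2.64 0.07] [ 0.    -0.002 -0.001] rows>= 1.0
```

>>> carry_out([
  [[-0.1, 0.7, 0, 0, 0, 0, 0.8], [-0.2, 1.3, 0, 0, 0, 0, 0.8], [-0.3, 1.9, 0, 0, 0, 0, 0.8], [-0.35, 2.5, 0, 0, 0, 0, 0.8], [-0.35, 2.5, 0, 0, 0, 0, 0.8]],
])

```text
time_s: 8.58
position: [0.6019, -0.034, 0.2728]
tool_rot: [[0.004, 0.99, -0.139], [0.001, -0.139, -0.99], [-1.0, 0.004, -0.001]]
ft_force: [0.2, -1.3, 8.3]
grip_width: 0.014
```

>>> carry_out([
  [[-0.1, 0, 0, 0, 0, 0, 0.8], [-0.2, 0, 0, 0, 0, 0, 0.8], [-0.3, 0, 0, 0, 0, 0, 0.8], [-0.4, 0, 0, 0, 0, 0, 0.8], [-0.5, 0, 0, 0, 0, 0, 0.8]],
])

```text
time_s: 9.0
position: [0.6, -0.0335, 0.2749]
tool_rot: [[-0.003, 0.99, -0.139], [0.003, -0.139, -0.99], [-1.0, -0.003, -0.002]]
ft_force: [0.0, -0.6, -6.4]
grip_width: 0.014
```

```bash
python3 - <<'E'
from h import *
np.set_printoptions(precision=4,suppress=True)
s=env.observe();print(s["ft_force"],s["position"])
T=shot("top");S=shot("scene")
cv2.imwrite("pics/up.png",cv2.convertScaleAbs(np.hstack([cv2.resize(T["image"][150:260,245:355,::-1],(390,390)),cv2.resize(S["image"][115:250,285:420,::-1],(390,390))]),alpha=1.6))
E
```

```text
[ 0.0148 -0.6452 -6.4209] [ 0.6    -0.0335  0.2749]
```

>>> carry_out([
  [[-0.3, 0, 0, 0, 0, 0, 0.8], [-0.7, 0, 0, 0, 0, 0, 0.8], [-1.3, 0, 0, 0, 0, 0, 0.8], [-2, 0, 0, 0, 0, 0, 0.8], [-2.8, 0, 0, 0, 0, 0, 0.8]],
])

```text
time_s: 9.52
position: [0.6004, -0.0337, 0.3046]
tool_rot: [[-0.0, 0.99, -0.139], [0.002, -0.139, -0.99], [-1.0, -0.0, -0.002]]
ft_force: [0.1, 0.5, -6.2]
grip_width: 0.014
```

>>> carry_out([
  [[-0.8, 0, 0, 0, 0, 0, 0.8], [-1.6, 0, 0, 0, 0, 0, 0.8], [-2.3, 0, 0, 0, 0, 0, 0.8], [-2.8, 0, 0, 0, 0, 0, 0.8], [-3, 0, 0, 0, 0, 0, 0.8]],
])

```text
time_s: 9.93
position: [0.6006, -0.0338, 0.3349]
tool_rot: [[0.001, 0.99, -0.139], [0.001, -0.139, -0.99], [-1.0, 0.001, -0.002]]
ft_force: [0.2, -0.1, -5.7]
grip_width: 0.0135
```

```bash
python3 - <<'E'
from h import *
np.set_printoptions(precision=4,suppress=True)
s=env.observe();print(s["ft_force"],s["position"])
T=shot("top");S=shot("scene")
cv2.imwrite("pics/up.png",cv2.convertScaleAbs(np.hstack([cv2.resize(T["image"][150:260,245:355,::-1],(390,390)),cv2.resize(S["image"][115:250,285:420,::-1],(390,390))]),alpha=1.6))
R=tool(-8);p=s["position"];plan([([.432,-.291,p[2]+.008],R)])
E
```

```text
[ 0.1586 -0.0932 -5.7319] [ 0.6006 -0.0338  0.3349]
t 10.03 q [-15.  25.  55.   0. 101.  -7.] grasp [ 0.6005 -0.0338  0.3421] w 0.0142
[ -0.13 -13.11  27.82] [ 0.    -0.002  0.   ] rows>= 8.0
```

View pics/up.png

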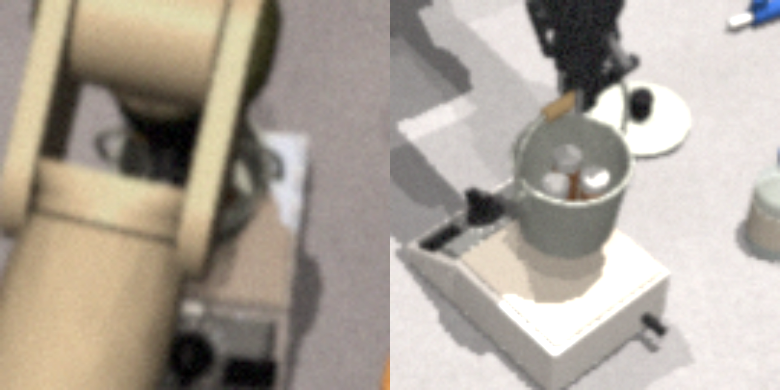

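The pail hangs off the plate with its rim level at about (572,165). The load is 5.8 N, about 0.6 kg. Now a smooth transfer over the mat.

>>> carry_out([
  [[0, -0.04, 0.09, 0, 0, 0, 0.8], [0, -0.17, 0.36, 0, 0, 0, 0.8], [0, -0.34, 0.72, 0, 0, 0, 0.8], [0, -0.6, 1.27, 0, 0, 0, 0.8], [0, -0.94, 2.0, 0, 0, 0, 0.8]],
])

```text
time_s: 10.45
position: [0.588, -0.0526, 0.3336]
tool_rot: [[-0.001, 0.99, -0.139], [0.002, -0.139, -0.99], [-1.0, -0.001, -0.002]]
ft_force: [0.8, 0.7, -6.6]
grip_width: 0.0138
```

>>> carry_out([
  [[0, -0.38, 0.81, 0, 0, 0, 0.8], [0, -0.81, 1.72, 0, 0, 0, 0.8], [0, -1.28, 2.72, 0, 0, 0, 0.8], [0, -1.79, 3.8, 0, 0, 0, 0.8], [0, -2.34, 4.98, 0, 0, 0, 0.8]],
])

```text
time_s: 10.87
position: [0.5575, -0.0994, 0.3337]
tool_rot: [[-0.0, 0.99, -0.139], [0.002, -0.139, -0.99], [-1.0, -0.001, -0.002]]
ft_force: [0.5, 0.9, -5.8]
grip_width: 0.0138
```

>>> carry_out([
  [[0, -0.64, 1.36, 0, 0, 0, 0.8], [0, -1.28, 2.72, 0, 0, 0, 0.8], [0, -1.92, 4.07, 0, 0, 0, 0.8], [0, -2.56, 5.43, 0, 0, 0, 0.8], [0, -3.2, 6.79, 0, 0, 0, 0.8]],
])

```text
time_s: 11.28
position: [0.5161, -0.1624, 0.3337]
tool_rot: [[-0.0, 0.99, -0.139], [0.002, -0.139, -0.99], [-1.0, -0.0, -0.002]]
ft_force: [1.5, -1.3, -6.6]
grip_width: 0.0143
```

>>> carry_out([
  [[0, -0.64, 1.36, 0, 0, 0, 0.8], [0, -1.28, 2.72, 0, 0, 0, 0.8], [0, -1.92, 4.07, 0, 0, 0, 0.8], [0, -2.56, 5.43, 0, 0, 0, 0.8], [0, -3.2, 6.79, 0, 0, 0, 0.8]],
])

```text
time_s: 11.7
position: [0.4748, -0.2251, 0.3336]
tool_rot: [[-0.0, 0.99, -0.139], [0.002, -0.139, -0.99], [-1.0, -0.0, -0.002]]
ft_force: [-0.6, -0.9, -6.8]
grip_width: 0.0138
```

>>> carry_out([
  [[0, -0.6, 1.27, 0, 0, 0, 0.8], [0, -1.15, 2.44, 0, 0, 0, 0.8], [0, -1.62, 3.44, 0, 0, 0, 0.8], [0, -2.04, 4.34, 0, 0, 0, 0.8], [0, -2.39, 5.07, 0, 0, 0, 0.8]],
])

```text
time_s: 12.12
position: [0.4445, -0.2717, 0.3335]
tool_rot: [[-0.0, 0.99, -0.14], [0.002, -0.14, -0.99], [-1.0, -0.0, -0.002]]
ft_force: [1.0, -0.1, -5.7]
grip_width: 0.0142
```

>>> carry_out([
  [[0, -0.34, 0.72, 0, 0, 0, 0.8], [0, -0.6, 1.27, 0, 0, 0, 0.8], [0, -0.81, 1.72, 0, 0, 0, 0.8], [0, -0.94, 2.0, 0, 0, 0, 0.8], [0, -1.02, 2.17, 0, 0, 0, 0.8]],
])

```text
time_s: 12.53
position: [0.432, -0.2911, 0.3333]
tool_rot: [[-0.0, 0.99, -0.139], [0.002, -0.139, -0.99], [-1.0, -0.001, -0.002]]
ft_force: [0.2, -0.5, -6.0]
grip_width: 0.0142
```

```bash
python3 - <<'E'
from h import *
np.set_printoptions(precision=4,suppress=True)
s=env.observe();print(s["ft_force"],s["position"],s["q"])
S=shot("scene");k=S["image"][150:290,200:340,::-1]
cv2.imwrite("pics/over.png",cv2.convertScaleAbs(cv2.resize(k,(560,560),interpolation=cv2.INTER_CUBIC),alpha=1.6))
E
```

```text
[ 0.1847 -0.5455 -6.0052] [ 0.432  -0.2911  0.3333] [-47.0317  16.0328  68.0778   0.0602  95.9824 -39.0358]
```

>>> carry_out([
  [[0.2, 0, 0, 0, 0, 0, 0.8], [0.8, 0, 0, 0, 0, 0, 0.8], [1.6, 0, 0, 0, 0, 0, 0.8], [2.6, 0, 0, 0, 0, 0, 0.8], [3.6, 0, 0, 0, 0, 0, 0.8]],
])

```text
time_s: 13.0
position: [0.4322, -0.2904, 0.2962]
tool_rot: [[-0.001, 0.99, -0.139], [0.002, -0.139, -0.99], [-1.0, -0.001, -0.002]]
ft_force: [-0.1, 0.3, -5.5]
grip_width: 0.0141
```

>>> carry_out([
  [[1, 0, 0, 0, 0, 0, 0.8], [2, 0, 0, 0, 0, 0, 0.8], [3, 0, 0, 0, 0, 0, 0.8], [4, 0, 0, 0, 0, 0, 0.8], [5, 0, 0, 0, 0, 0, 0.8]],
])

```text
time_s: 13.42
position: [0.432, -0.2903, 0.2461]
tool_rot: [[-0.001, 0.99, -0.139], [0.003, -0.139, -0.99], [-1.0, -0.001, -0.002]]
ft_force: [-0.4, -0.6, -6.8]
grip_width: 0.0139
```

>>> carry_out([
  [[1, 0, 0, 0, 0, 0, 0.8], [2, 0, 0, 0, 0, 0, 0.8], [2.9, 0, 0, 0, 0, 0, 0.8], [3.6, 0, 0, 0, 0, 0, 0.8], [4, 0, 0, 0, 0, 0, 0.8]],
])

```text
time_s: 13.83
position: [0.4319, -0.2903, 0.2061]
tool_rot: [[-0.001, 0.99, -0.139], [0.003, -0.139, -0.99], [-1.0, -0.002, -0.003]]
ft_force: [0.5, -0.2, -6.6]
grip_width: 0.0141
```

>>> carry_out([
  [[0.3, 0, 0, 0, 0, 0, 0.8], [0.5, 0, 0, 0, 0, 0, 0.8], [0.7, 0, 0, 0, 0, 0, 0.8], [0.8, 0, 0, 0, 0, 0, 0.8], [0.9, 0, 0, 0, 0, 0, 0.8]],
])

```text
time_s: 14.25
position: [0.4322, -0.2907, 0.1985]
tool_rot: [[-0.0, 0.99, -0.139], [0.001, -0.139, -0.99], [-1.0, -0.0, -0.001]]
ft_force: [-0.4, -0.0, -6.3]
grip_width: 0.0144
```

>>> carry_out([
  [[0, 0, 0, 0, 0, 0, 0.8], [0, 0, 0, 0, 0, 0, 0.8], [0, 0, 0, 0, 0, 0, 0.8], [0.1, 0, 0, 0, 0, 0, 0.8], [0.2, 0, 0, 0, 0, 0, 0.8]],
])

```text
time_s: 14.67
position: [0.4321, -0.2906, 0.1964]
tool_rot: [[-0.0, 0.99, -0.139], [0.002, -0.139, -0.99], [-1.0, -0.0, -0.002]]
ft_force: [-0.2, 1.2, -5.7]
grip_width: 0.0138
```

>>> carry_out([
  [[0.1, 0, 0, 0, 0, 0, 0.8], [0.2, 0, 0, 0, 0, 0, 0.8], [0.3, 0, 0, 0, 0, 0, 0.8], [0.4, 0, 0, 0, 0, 0, 0.8], [0.4, 0, 0, 0, 0, 0, 0.8]],
])

```text
time_s: 15.08
position: [0.432, -0.2906, 0.1921]
tool_rot: [[-0.001, 0.99, -0.139], [0.002, -0.139, -0.99], [-1.0, -0.001, -0.002]]
ft_force: [0.3, -0.8, -6.1]
grip_width: 0.0141
```

>>> carry_out([
  [[0.1, 0, 0, 0, 0, 0, 0.8], [0.15, 0, 0, 0, 0, 0, 0.8], [0.2, 0, 0, 0, 0, 0, 0.8], [0.2, 0, 0, 0, 0, 0, 0.8]],
])

```text
time_s: 15.42
position: [0.4321, -0.2906, 0.1905]
tool_rot: [[-0.0, 0.99, -0.139], [0.002, -0.139, -0.99], [-1.0, -0.0, -0.002]]
ft_force: [0.4, -0.3, -4.5]
grip_width: 0.0141
```

>>> carry_out([
  [[0.05, 0, 0, 0, 0, 0, 0.8], [0.1, 0, 0, 0, 0, 0, 0.8], [0.15, 0, 0, 0, 0, 0, 0.8], [0.15, 0, 0, 0, 0, 0, 0.8]],
])

```text
time_s: 15.75
position: [0.4326, -0.2907, 0.1899]
tool_rot: [[0.002, 0.99, -0.139], [0.001, -0.139, -0.99], [-1.0, 0.001, -0.001]]
ft_force: [0.3, 2.6, 4.5]
grip_width: 0.0139
```

```bash
python3 - <<'E'
from h import *
np.set_printoptions(precision=4,suppress=True)
s=env.observe();print(s["ft_force"],s["position"])
S=shot("scene");T=shot("top");f=lambda i:cv2.resize(i,(390,390),interpolation=cv2.INTER_CUBIC)
cv2.imwrite("pics/mat.png",cv2.convertScaleAbs(np.hstack([f(T["image"][190:320,320:450,::-1]),f(S["image"][170:290,190:310,::-1])]),alpha=1.6))
E
```

```text
[0.2857 2.6285 4.5488] [ 0.4326 -0.2907  0.1899]
```

View pics/mat.png

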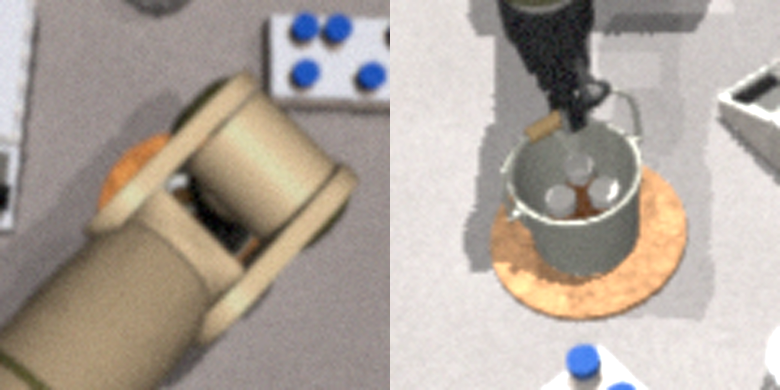

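The pail stands wholly on the mat; in the scene crop its base is centred near (587,255) inside the mat's outline. Now I'll fold the handle toward the robot along its arc.

>>> carry_out([
  [[0, -1.12, 0, 0, 0, 0, 0.8], [0.2, -2.23, 0, 0, 0, 0, 0.8], [0.55, -3.3, 0, 0, 0, 0, 0.8], [1.05, -4.31, 0, 0, 0, 0, 0.8], [1.65, -5.27, 0, 0, 0, 0, 0.8]],
])

```text
time_s: 16.27
position: [0.3794, -0.2831, 0.173]
tool_rot: [[0.0, 0.99, -0.139], [0.001, -0.139, -0.99], [-1.0, 0.0, -0.001]]
ft_force: [-1.2, 3.0, 2.6]
grip_width: 0.014
```

>>> carry_out([
  [[0.71, -0.86, 0, 0, 0, 0, 0.8], [1.53, -1.64, 0, 0, 0, 0, 0.8], [2.44, -2.3, 0, 0, 0, 0, 0.8], [3.22, -2.75, 0, 0, 0, 0, 0.8], [3.22, -2.75, 0, 0, 0, 0, 0.8]],
])

```text
time_s: 16.68
position: [0.3516, -0.2789, 0.1394]
tool_rot: [[-0.002, 0.99, -0.139], [0.003, -0.139, -0.99], [-1.0, -0.003, -0.003]]
ft_force: [-2.5, 1.4, 0.8]
grip_width: 0.0139
```

>>> carry_out([
  [[0.5, -0.25, 0, 0, 0, 0, 0.8], [0.9, -0.4, 0, 0, 0, 0, 0.8], [1.25, -0.52, 0, 0, 0, 0, 0.8], [1.5, -0.6, 0, 0, 0, 0, 0.8], [1.5, -0.6, 0, 0, 0, 0, 0.8]],
])

```text
time_s: 17.1
position: [0.3464, -0.2784, 0.1249]
tool_rot: [[-0.001, 0.99, -0.139], [0.002, -0.139, -0.99], [-1.0, -0.002, -0.002]]
ft_force: [-3.8, 0.6, 1.8]
grip_width: 0.0141
```

>>> carry_out([
  [[0, 0, 0, 0, 0, 0, 2.4], [0, 0, 0, 0, 0, 0, 2.4], [0, 0, 0, 0, 0, 0, 2.4], [-0.5, 0, 0, 0, 0, 0, 2.4], [-2, 0, 0, 0, 0, 0, 2.4]],
])

```text
time_s: 17.52
position: [0.3465, -0.2781, 0.1446]
tool_rot: [[-0.002, 0.99, -0.139], [0.004, -0.139, -0.99], [-1.0, -0.002, -0.004]]
ft_force: [-0.3, 0.1, 0.6]
grip_width: 0.0241
```

>>> carry_out([
  [[-3, 0, 0, 0, 0, 0, 4], [-6, 0, 0, 0, 0, 0, 6], [-10, 0, 0, 0, 0, 0, 6], [-14, 0, 0, 0, 0, 0, 6], [-14, 0, 0, 0, 0, 0, 6]],
])

```text
time_s: 17.93
position: [0.3482, -0.2804, 0.2928]
tool_rot: [[0.008, 0.99, -0.139], [-0.009, -0.139, -0.99], [-1.0, 0.009, 0.008]]
ft_force: [0.7, -0.1, -0.6]
grip_width: 0.06
```

```bash
python3 - <<'E'
from h import *
s=env.observe();R0=s["tool_rot"];g0=s["position"]-.008*R0[:,0];print(s["ft_force"])
K=np.array([.481,.2585,.039]);R=tool(0)
m=(np.array([.40,0,.28]),R);w=dense(g0,R0,*m,2)+dense(*m,K+[0,0,.09],R,2)
plan(w+[(K,R)])
E
```

```text
[ 0.71650141 -0.12663385 -0.61823133]
t 17.93 q [-54.   9.  84.   0.  86. -46.] grasp [ 0.3482 -0.2803  0.3008] w 0.06
[  0.93   0.61 -14.25] [-0.07   0.004 -0.004] rows>= 4.0
[  0.99   1.6  -14.17] [-0.07   0.004 -0.004] rows>= 4.0
[  7.55   4.05 -12.92] [0. 0. 0.] rows>= 4.0
[  7.55   4.05 -12.92] [0. 0. 0.] rows>= 4.0
[9. 0. 0.] [0. 0. 0.] rows>= 3.0
```

>>> carry_out([
  [[0.9, 0.6, -14.2, -0.07, 0, 0, 6], [0.9, 0.6, -14.2, -0.07, 0, 0, 6], [0.9, 0.6, -14.2, -0.07, 0, 0, 6], [0.9, 0.6, -14.2, -0.07, 0, 0, 6], [0.9, 0.6, -14.2, -0.07, 0, 0, 6]],
])

```text
time_s: 18.35
position: [0.3725, -0.1358, 0.277]
tool_rot: [[0.001, 0.998, -0.065], [0.002, -0.065, -0.998], [-1.0, 0.001, -0.002]]
ft_force: [0.2, -1.7, 0.5]
grip_width: 0.0601
```

>>> carry_out([
  [[0.9, 1.6, -14.2, -0.07, 0, 0, 6], [0.9, 1.6, -14.2, -0.07, 0, 0, 6], [0.9, 1.6, -14.2, -0.07, 0, 0, 6], [0.9, 1.6, -14.2, -0.07, 0, 0, 6], [0.9, 1.6, -14.2, -0.07, 0, 0, 6]],
])

```text
time_s: 18.77
position: [0.3986, 0.0039, 0.268]
tool_rot: [[0.0, 1.0, 0.004], [0.002, 0.004, -1.0], [-1.0, 0.0, -0.002]]
ft_force: [-0.0, -0.4, 0.1]
grip_width: 0.06
```

>>> carry_out([
  [[7.5, 4, -12.9, 0, 0, 0, 6], [7.5, 4, -12.9, 0, 0, 0, 6], [7.5, 4, -12.9, 0, 0, 0, 6], [7.5, 4, -12.9, 0, 0, 0, 6], [7.5, 4, -12.9, 0, 0, 0, 6]],
])

```text
time_s: 19.18
position: [0.4385, 0.1329, 0.1905]
tool_rot: [[-0.004, 1.0, 0.003], [0.002, 0.003, -1.0], [-1.0, -0.004, -0.002]]
ft_force: [-1.0, -1.0, -0.8]
grip_width: 0.0601
```

>>> carry_out([
  [[7.5, 4, -12.9, 0, 0, 0, 6], [7.5, 4, -12.9, 0, 0, 0, 6], [7.5, 4, -12.9, 0, 0, 0, 6], [7.5, 4, -12.9, 0, 0, 0, 6], [7.5, 4, -12.9, 0, 0, 0, 6]],
])

```text
time_s: 19.6
position: [0.4789, 0.2617, 0.1156]
tool_rot: [[-0.003, 1.0, 0.003], [0.002, 0.003, -1.0], [-1.0, -0.003, -0.002]]
ft_force: [-1.7, -0.5, -0.0]
grip_width: 0.0598
```

```bash
python3 - <<'E'
from h import *
np.set_printoptions(precision=4,suppress=True)
K=np.array([.481,.2585,.039]);R=tool(0)
plan([(K+[0,0,.03],R),(K,R)])
S=shot("scene");T=shot("top");f=lambda i:cv2.resize(i,(390,390),interpolation=cv2.INTER_CUBIC)
cv2.imwrite("pics/p2.png",cv2.convertScaleAbs(np.hstack([f(T["image"][205:325,320:440,::-1]),f(S["image"][170:280,195:305,::-1])]),alpha=1.6))
E
```

```text
t 19.6 q [16. 29. 86.  0. 66. 16.] grasp [0.4789 0.2617 0.1236] w 0.0598
[5.46 0.22 0.33] [ 0.003 -0.002  0.003] rows>= 2.0
[3. 0. 0.] [0. 0. 0.] rows>= 1.0
```

View pics/p2.png

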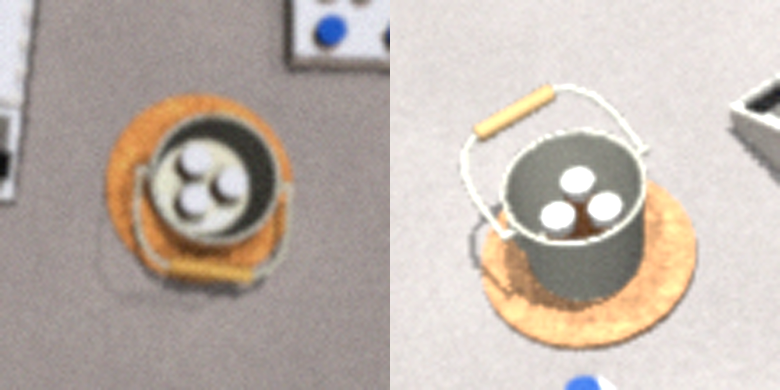

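The handle lies folded toward the robot (top crop, grip at (212,272)). The rim centre is at about (213,178) in the top crop and (574,186) in the scene crop. I'll grasp the knob while computing the pail centre.

>>> carry_out([
  [[2.5, 0.2, 0.3, 0, 0, 0, 6], [5, 0.2, 0.3, 0, 0, 0, 6], [7, 0.2, 0.3, 0, 0, 0, 6], [8.4, 0.2, 0.3, 0, 0, 0, 6], [8.4, 0.2, 0.3, 0, 0, 0, 6]],
], grip_force=30)

```text
time_s: 20.12
position: [0.4797, 0.2549, 0.033]
tool_rot: [[-0.003, 1.0, -0.001], [0.001, -0.001, -1.0], [-1.0, -0.003, -0.001]]
ft_force: [-0.6, 0.4, -0.3]
grip_width: 0.0597
```

>>> carry_out([
  [[0, 0, 0, 0, 0, 0, 2], [0, 0, 0, 0, 0, 0, 2], [0, 0, 0, 0, 0, 0, 2], [0, 0, 0, 0, 0, 0, 2], [0, 0, 0, 0, 0, 0, 2]],
])

```text
time_s: 20.53
position: [0.481, 0.2566, 0.0359]
tool_rot: [[0.003, 1.0, 0.001], [0.002, 0.001, -1.0], [-1.0, 0.003, -0.002]]
ft_force: [-0.7, -4.5, 7.4]
grip_width: 0.0288
```

```bash
python3 - <<'E'
from h import *
np.set_printoptions(precision=4,suppress=True)
s=env.observe();print(s["ft_force"]);plan([])
T=shot("top");S=shot("scene")
a=lambda u,v:((u+.5)/3.25-.5+320,(v+.5)/3.25-.5+205)
b=lambda u,v:((u+.5)/3.545-.5+195,(v+.5)/3.545-.5+170)
for d,f,P in((T,a,[(146,178),(281,178),(213,110),(213,245)]),(S,b,[(502,186),(646,186),(574,128),(574,243)])):
    X=np.array([onz(d,f(*p),.11) for p in P]);print("rim",X[:2].mean(0),X[2:].mean(0),np.linalg.norm(X[0]-X[1]),np.linalg.norm(X[2]-X[3]))
    # circle least squares
    A=np.c_[2*X[:,:2],np.ones(4)];c=np.linalg.lstsq(A,(X[:,:2]**2).sum(1),rcond=None)[0];print(c[:2])
print("ears",(onz(T,a(138,167),.1)+onz(T,a(288,187),.1))/2)
E
```

```text
[-0.6946 -4.53    7.3616]
t 20.53 q [16. 35. 91.  0. 54. 16.] grasp [0.4809 0.2566 0.0439] w 0.0288
rim [ 0.43   -0.2901  0.11  ] [ 0.4311 -0.2897  0.11  ] 0.12657091679594645 0.12627198842712598
[ 0.4311 -0.2901]
rim [ 0.6752 -0.0728  0.11  ] [ 0.6737 -0.0712  0.11  ] 0.12082741451429388 0.12123231436459425
[ 0.6737 -0.0712]
ears [ 0.4319 -0.2911  0.1   ]
```

>>> carry_out([
  [[-0.5, 0, 0, 0, 0, 0, 2], [-1.5, 0, 0, 0, 0, 0, 2], [-3.5, 0, 0, 0, 0, 0, 2], [-6.5, 0, 0, 0, 0, 0, 2], [-10, 0, 0, 0, 0, 0, 2]],
])

```text
time_s: 21.05
position: [0.4792, 0.2567, 0.1352]
tool_rot: [[-0.003, 1.0, 0.001], [0.001, 0.001, -1.0], [-1.0, -0.003, -0.001]]
ft_force: [1.0, -1.0, -2.1]
grip_width: 0.0289
```

>>> carry_out([
  [[-3.5, 0, 0, 0, 0, 0, 2], [-7, 0, 0, 0, 0, 0, 2], [-10, 0, 0, 0, 0, 0, 2], [-12, 0, 0, 0, 0, 0, 2], [-12, 0, 0, 0, 0, 0, 2]],
])

```text
time_s: 21.47
position: [0.481, 0.2571, 0.2597]
tool_rot: [[0.009, 1.0, 0.001], [0.005, 0.001, -1.0], [-1.0, 0.009, -0.004]]
ft_force: [0.3, 0.0, -1.6]
grip_width: 0.029
```

```bash
python3 - <<'E'
from h import *
np.set_printoptions(precision=4,suppress=True)
s=env.observe();print(s["ft_force"],s["wrist_torque"])
S=shot("scene");T=shot("top")
b=lambda u,v:((u-390+.5)/3.545-.5+195,(v+.5)/3.545-.5+170)
X=np.array([onz(S,b(*p),.11) for p in [(502,186),(646,186),(574,128),(574,243)]])
A=np.c_[2*X[:,:2],np.ones(4)];print("rim scene",np.linalg.lstsq(A,(X[:,:2]**2).sum(1),rcond=None)[0][:2])
R=tool(-4)
g0=s["position"]-.008*s["tool_rot"][:,0];R0=s["tool_rot"]
m=(np.array([.40,-.0,g0[2]]),tool(-4)); e=(np.array([.4315,-.291,g0[2]]),tool(-8))
plan(dense(g0,R0,*m,2)+dense(*m,*e,2))
print(proj(T,[g0]),proj(S,[g0]))
f=lambda d:(lambda c:cv2.resize(d["image"][c[1]-50:c[1]+60,max(c[0]-55,0):c[0]+55,::-1],(390,390),interpolation=cv2.INTER_CUBIC))(proj(d,[g0])[0].astype(int))
cv2.imwrite("pics/lid.png",cv2.convertScaleAbs(np.hstack([f(T),f(S)]),alpha=1.6))
E
```

```text
[ 0.2566  0.0387 -1.5528] [-0.0728  0.0229 -0.0523]
rim scene [ 0.429  -0.2883]
t 21.57 q [16. 21. 74.  0. 85. 16.] grasp [0.4797 0.2566 0.2628] w 0.0291
[-0.53 -3.93 12.81] [0.035 0.    0.004] rows>= 4.0
[-0.05 -3.6  12.99] [ 0.035 -0.002 -0.004] rows>= 4.0
[ 0.    2.59 14.4 ] [ 0.035  0.    -0.   ] rows>= 4.0
[ 0.    3.09 14.31] [ 0.035 -0.     0.   ] rows>= 4.0
[[191.1035 239.7101]] [[376.3736 100.1095]]
```

View pics/lid.png

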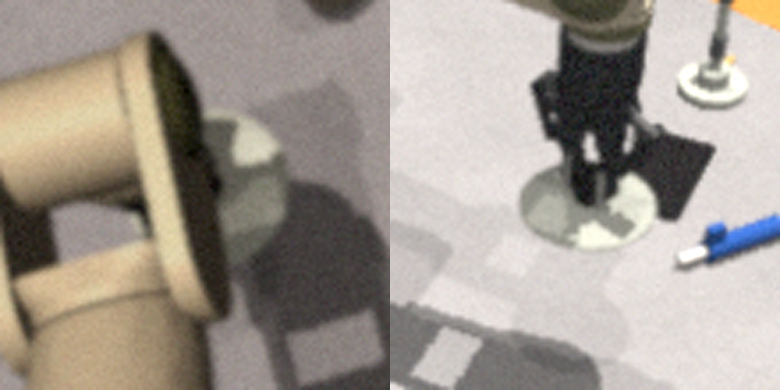

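```bash
python3 - <<'E'
from h import *
np.set_printoptions(precision=4,suppress=True)
S=shot("scene");s=env.observe();print(s["position"])
f=lambda u,v:(321+(u-390+.5)/3.545-.5,50+(v+.5)/3.545-.5)
for z in(.225,.230): print(onz(S,f(590,207),z))
R0=s["tool_rot"];g0=s["position"]-.008*R0[:,0]
e=(np.array([.431,-.292,.263]),tool(0)); plan(dense(g0,R0,*e,4))
E
```

```text
[0.4795 0.2565 0.2536]
[0.4779 0.2706 0.225 ]
[0.4813 0.2655 0.23  ]
t 21.62 q [16. 21. 74.  0. 85. 16.] grasp [0.4795 0.2565 0.2616] w 0.0292
[-0.05 -1.22 13.71] [ 0. -0.  0.] rows>= 4.0
[-0.05 -1.22 13.71] [ 0. -0.  0.] rows>= 4.0
[-0.05 -1.22 13.71] [ 0. -0.  0.] rows>= 4.0
[-0.04 -1.21 13.71] [ 0. -0.  0.] rows>= 4.0
```

>>> carry_out([
  [[0, -0.1, 1.2, 0, 0, 0, 2], [0, -0.3, 3.5, 0, 0, 0, 2], [0, -0.6, 6.5, 0, 0, 0, 2], [0, -0.9, 10, 0, 0, 0, 2], [0, -1.2, 13.7, 0, 0, 0, 2]],
])

```text
time_s: 22.03
position: [0.467, 0.1181, 0.2526]
tool_rot: [[-0.003, 1.0, 0.002], [0.002, 0.002, -1.0], [-1.0, -0.003, -0.002]]
ft_force: [1.6, -1.5, -2.5]
grip_width: 0.0289
```

>>> carry_out([
  [[0, -0.3, 3.4, 0, 0, 0, 2], [0, -0.6, 6.8, 0, 0, 0, 2], [0, -0.9, 10.2, 0, 0, 0, 2], [0, -1.2, 13.7, 0, 0, 0, 2]],
])

```text
time_s: 22.37
position: [0.4549, -0.0192, 0.2526]
tool_rot: [[-0.003, 1.0, 0.0], [0.002, 0.0, -1.0], [-1.0, -0.003, -0.002]]
ft_force: [0.6, -0.9, -1.0]
grip_width: 0.0291
```

>>> carry_out([
  [[0, -0.3, 3.4, 0, 0, 0, 2], [0, -0.6, 6.8, 0, 0, 0, 2], [0, -0.9, 10.2, 0, 0, 0, 2], [0, -1.2, 13.7, 0, 0, 0, 2]],
])

```text
time_s: 22.7
position: [0.4429, -0.1561, 0.2523]
tool_rot: [[-0.003, 1.0, 0.0], [0.003, 0.0, -1.0], [-1.0, -0.003, -0.003]]
ft_force: [1.1, 0.2, -1.9]
grip_width: 0.029
```

>>> carry_out([
  [[0, -0.3, 3.4, 0, 0, 0, 2], [0, -0.6, 6.6, 0, 0, 0, 2], [0, -0.9, 9.5, 0, 0, 0, 2], [0, -1.1, 12, 0, 0, 0, 2], [0, -1.2, 13.7, 0, 0, 0, 2]],
])

```text
time_s: 23.12
position: [0.4311, -0.2936, 0.2518]
tool_rot: [[-0.002, 1.0, -0.001], [0.003, -0.001, -1.0], [-1.0, -0.002, -0.003]]
ft_force: [0.1, 0.1, -2.1]
grip_width: 0.0295
```

```bash
python3 - <<'E'
from h import *
np.set_printoptions(precision=4,suppress=True)
S=shot("scene");s=env.observe();print(s["position"],s["ft_force"]);g=[.431,-.292]
plan([(g+[.178],tool(0)),(g+[.145],tool(0))])
c=S["image"][130:270,180:320,::-1];cv2.imwrite("pics/above.png",cv2.convertScaleAbs(cv2.resize(c,(560,560),interpolation=cv2.INTER_CUBIC),alpha=1.5))
E
```

```text
[ 0.4312 -0.2955  0.2518] [-0.7559 -2.3805 -2.7692]
t 23.17 q [-47.  19.  77.  -0.  84. -47.] grasp [ 0.4313 -0.2956  0.2598] w 0.0286
[ 8.18 -0.01 -0.34] [-0.003 -0.002  0.002] rows>= 2.0
[3.3 0.  0. ] [0. 0. 0.] rows>= 1.0
```

>>> carry_out([
  [[1.5, 0, 0, 0, 0, 0, 2], [3.5, 0, 0, 0, 0, 0, 2], [5.5, 0, 0, 0, 0, 0, 2], [7, 0, 0, 0, 0, 0, 2], [8, 0, 0, 0, 0, 0, 2]],
])

```text
time_s: 23.58
position: [0.4315, -0.2902, 0.1709]
tool_rot: [[-0.003, 1.0, 0.001], [0.005, 0.001, -1.0], [-1.0, -0.003, -0.005]]
ft_force: [-0.5, -0.2, -2.8]
grip_width: 0.029
```

>>> carry_out([
  [[0, 0, 0, 0, 0, 0, 2], [0, 0, 0, 0, 0, 0, 2], [0, 0, 0, 0, 0, 0, 2], [0, 0, 0, 0, 0, 0, 2]],
])

```text
time_s: 23.92
position: [0.4326, -0.2914, 0.1739]
tool_rot: [[0.001, 1.0, 0.001], [0.001, 0.001, -1.0], [-1.0, 0.001, -0.001]]
ft_force: [-0.2, 0.1, -2.0]
grip_width: 0.0292
```

```bash
python3 - <<'E'
from h import *
np.set_printoptions(precision=4,suppress=True)
S=shot("scene");s=env.observe();print(s["position"],s["ft_force"]);g=[.431,-.292]
plan([(g+[.155],tool(0))])
c=S["image"][140:280,180:320,::-1];cv2.imwrite("pics/above2.png",cv2.convertScaleAbs(cv2.resize(c,(560,560),interpolation=cv2.INTER_CUBIC),alpha=1.5))
E
```

```text
[ 0.4326 -0.2913  0.1739] [-0.4409  0.5253 -2.8437]
t 23.97 q [-47.  23.  85.   0.  72. -47.] grasp [ 0.4326 -0.2913  0.1819] w 0.029
[ 2.69 -0.16  0.07] [ 0.001 -0.001 -0.001] rows>= 1.0
```

View pics/above2.png

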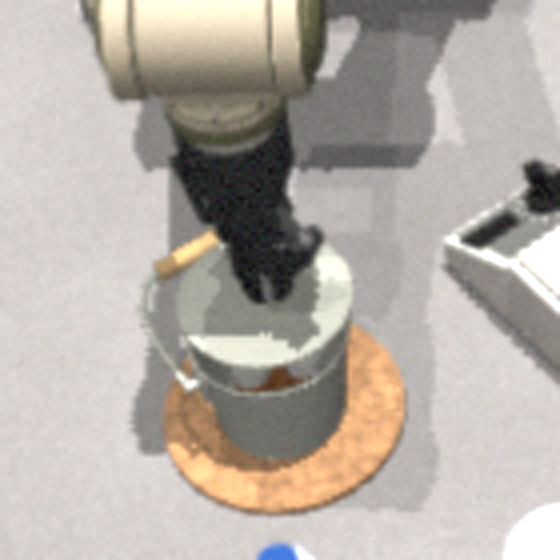

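The lid is level above the rim: edges at columns 176 and 355 in the crop, against rim edges near 187 and 350. Checking the sideways offset numerically.

```bash
python3 - <<'E'
from h import *
S=shot("scene")
print((proj(S,[[.4326,-.2913,.149],[.4326,-.289,.149],[.431,-.290,.11],[.433,-.290,.11]])-[180,140]+.5)*4-.5)
c=cv2.cvtColor(S["image"],cv2.COLOR_RGB2GRAY).astype(int)
for r in (212,214,216): print(r,c[r,218:276].tolist())
E
```

```text
[[261.69198502 300.10199068]
 [264.02267922 298.24252522]
 [267.93092364 330.38900932]
 [269.76000748 331.81598449]]
212 [132, 108, 94, 94, 93, 94, 97, 110, 113, 113, 112, 112, 113, 113, 112, 112, 106, 93, 91, 90, 89, 88, 58, 35, 30, 11, 20, 38, 69, 63, 31, 14, 12, 19, 34, 67, 75, 82, 78, 78, 92, 125, 140, 143, 144, 141, 142, 145, 148, 146, 125, 117, 117, 117, 115, 113, 115, 117]
214 [114, 96, 94, 91, 90, 93, 111, 112, 112, 109, 111, 109, 112, 110, 110, 97, 90, 89, 90, 90, 88, 91, 89, 82, 52, 27, 23, 28, 59, 66, 48, 33, 29, 50, 69, 75, 77, 72, 77, 76, 82, 100, 134, 141, 142, 139, 142, 143, 149, 144, 121, 116, 113, 117, 117, 116, 114, 113]
216 [112, 93, 90, 91, 91, 98, 106, 110, 111, 112, 113, 112, 113, 111, 99, 91, 92, 91, 90, 93, 88, 91, 93, 92, 88, 87, 83, 81, 84, 78, 76, 75, 79, 78, 78, 79, 77, 79, 78, 80, 98, 138, 142, 143, 145, 150, 154, 158, 153, 134, 116, 117, 114, 112, 117, 114, 116, 117]
```

>>> carry_out([
  [[0.5, -0.15, 0.05, 0, 0, 0, 2], [1, -0.15, 0.05, 0, 0, 0, 2], [1.6, -0.15, 0.05, 0, 0, 0, 2], [2.2, -0.15, 0.05, 0, 0, 0, 2], [2.6, -0.15, 0.05, 0, 0, 0, 2]],
])

```text
time_s: 24.43
position: [0.4307, -0.2915, 0.1461]
tool_rot: [[-0.001, 1.0, 0.0], [0.003, 0.0, -1.0], [-1.0, -0.001, -0.003]]
ft_force: [-0.2, -0.3, -1.6]
grip_width: 0.0291
```

>>> carry_out([
  [[0.2, 0, 0, 0, 0, 0, 2], [0.4, 0, 0, 0, 0, 0, 2], [0.6, 0, 0, 0, 0, 0, 2], [0.7, 0, 0, 0, 0, 0, 2], [0.8, 0, 0, 0, 0, 0, 2]],
])

```text
time_s: 24.85
position: [0.4309, -0.2917, 0.1392]
tool_rot: [[-0.0, 1.0, 0.001], [0.002, 0.001, -1.0], [-1.0, -0.0, -0.002]]
ft_force: [0.4, -0.3, -1.7]
grip_width: 0.029
```

Force is still only the lid's weight at z 0.139, so the boss is already inside the mouth. Lowering the last millimetres.

>>> carry_out([
  [[0.1, 0, 0, 0, 0, 0, 2], [0.15, 0, 0, 0, 0, 0, 2], [0.2, 0, 0, 0, 0, 0, 2], [0.2, 0, 0, 0, 0, 0, 2]],
])

```text
time_s: 25.18
position: [0.4309, -0.2917, 0.1373]
tool_rot: [[-0.0, 1.0, 0.001], [0.002, 0.001, -1.0], [-1.0, -0.0, -0.002]]
ft_force: [-0.1, 0.4, -1.1]
grip_width: 0.0288
```

>>> carry_out([
  [[0.05, 0, 0, 0, 0, 0, 2], [0.1, 0, 0, 0, 0, 0, 2], [0.1, 0, 0, 0, 0, 0, 2]],
])

```text
time_s: 25.43
position: [0.4309, -0.2917, 0.1372]
tool_rot: [[0.0, 1.0, 0.001], [0.001, 0.001, -1.0], [-1.0, 0.0, -0.001]]
ft_force: [-2.1, 2.5, 7.4]
grip_width: 0.029
```

Contact came at z 0.1372, against 0.137 expected, so the lid is seated. Release and retreat.

>>> carry_out([
  [[-0.1, 0, 0, 0, 0, 0, 5.5], [-0.1, 0, 0, 0, 0, 0, 5.5], [-0.1, 0, 0, 0, 0, 0, 5.5], [-0.1, 0, 0, 0, 0, 0, 5.5], [-1.5, 0, 0, 0, 0, 0, 5.5]],
])

```text
time_s: 25.85
position: [0.4301, -0.2909, 0.1493]
tool_rot: [[-0.003, 1.0, 0.0], [0.005, 0.0, -1.0], [-1.0, -0.003, -0.005]]
ft_force: [-0.5, -0.3, 0.2]
grip_width: 0.0551
```

>>> carry_out([
  [[-3, 0, 0, 0, 0, 0, 5.5], [-7, 0, 0, 0, 0, 0, 5.5], [-11, 0, 0, 0, 0, 0, 5.5], [-15, 0, 0, 0, 0, 0, 5.5], [-15, 0, 0, 0, 0, 0, 5.5]],
])

```text
time_s: 26.27
position: [0.4323, -0.2932, 0.3088]
tool_rot: [[0.009, 1.0, 0.001], [-0.008, 0.001, -1.0], [-1.0, 0.009, 0.008]]
ft_force: [-0.7, 0.1, 0.5]
grip_width: 0.0551
```

>>> carry_out([
  [[0, -4, -4, 0, 0, 0, 5.5], [0, -6, -8, 0, 0, 0, 5.5], [0, -8, -12, 0, 0, 0, 5.5], [0, -10, -16, 0, 0, 0, 5.5], [0, -10, -18, 0, 0, 0, 5.5]],
])

```text
time_s: 26.68
position: [0.3292, -0.1112, 0.3011]
tool_rot: [[-0.001, 1.0, -0.001], [0.002, -0.001, -1.0], [-1.0, -0.001, -0.002]]
ft_force: [1.4, 0.8, 1.0]
grip_width: 0.0552
```

```bash
python3 - <<'E'
from h import *
S=shot("scene");T=shot("top")
f=lambda i:cv2.resize(i,(400,300),interpolation=cv2.INTER_CUBIC)
cv2.imwrite("pics/end.png",cv2.convertScaleAbs(np.hstack([f(T["image"][160:310,250:450,::-1]),f(S["image"][135:285,190:390,::-1])]),alpha=1.5))
E
```

```text
(no output)
```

View pics/end.png

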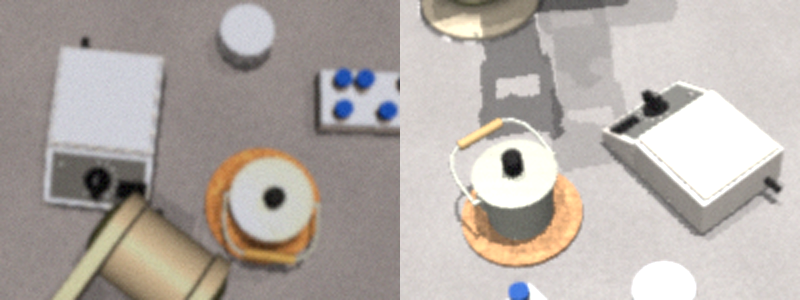

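The lid sits square on the pail with its knob at (513,162) in the scene crop. The handle is folded with its grip at (270,258) in the top crop, the pail is on the mat, and the dial bar still points uphill at (97,181).

```bash
python3 -c "
from rig import env
print(env.close_job())"
```

```text
the job is handed in; nothing more can be done
None
```

I turned the dial to off, moved the pail onto the cork mat, folded its handle down and put the lid on. I handed the job in at about 27 s of the 72 s allowed.

- **Dial:** I turned it counter-clockwise until the torque about the tool axis rose to 0.8 N m against the stop. The bar points uphill in the last picture.
- **Pail:** I swung the handle upright, lifted the pail by its grip (about 6 N) and lowered it onto the mat a millimetre or so at a time. The pictures show the whole base on the cork.
- **Handle:** It is folded toward the robot to about 1.29 rad, worked out from the gripper's height.
- **Lid:** It made contact with the gripper at 0.1372 m, against 0.137 m expected, and it looks level and square.
- **Bystanders:** No move went near the dishes, bottle or tube rack. I did not measure them again, and the last picture shows only the dishes and part of the rack.

**Checks that disagreed or fell short:**
- My first estimate of the dial's height, from the panel geometry, was about 15 mm above what the two camera views gave. I gripped at the height from the views.
- The two cameras put the pail centre about 2 mm apart, which is inside the lid's 5 mm play.
- I judged the pail level by eye during the lift and did not check it while it was being carried.
- I viewed 14 pictures, four over the budget of 10.

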